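# Clip a vial shelf onto slotted uprights until it locks

## Robot

A 7-joint arm with a two-finger parallel gripper is mounted at the origin on a cart in front of the work surface, level with it; the furniture and walls round the work are solid. World frame = base frame: x ahead of the robot, y to its left, z up, the work surface at z = 0. Lengths are in m, angles in rad, forces in N, time in s.
With the tool pointing down it reaches from about 0.425 to 0.925 m from the base axis. Payload 6.8 kg.
Tool frame: the origin (TCP) lies at the very end of the fingers, on their centre line; the grasp point (between the pads) lies 19 mm behind it; z points along the fingers, y is the line along which they close (so a half turn about z gives the same grasp; the last joint's range is limited). The gripper opens to 88 mm and grips with 3 to 60 N. Pads are 20 mm wide; open, the fingers measure 115 mm over their backs; the gripper's body (75 mm by 178 mm) begins 61 mm behind the grasp point.
Start: joints at [-0.108, 0.477, 0.022, 1.555, -0.011, 1.109, -0.083], TCP at [0.675, 0, 0.223] pointing down, gripper open.
Joint ranges: [-2.96, 2.96], [-0.34, 2.1], [-1.41, 1.46], [0.24, 2.44], [-1.37, 4.51], [0.17, 1.92], [-2.96, 2.96]. Speed limits (rad/s): [2.39, 2.39, 3.14, 3.14, 3.14, 3.14, 3.14].

## Interface

Orientations are given as [roll, pitch, yaw] about the fixed x, y, z axes, in that order (R = Rz(yaw) Ry(pitch) Rx(roll)).
In Python, from workcell import robot gives the robot as it stands.
- The arm moves only by the tool jog_arm, never from a script. Its argument "deltas" is a list of rows, each an object with "linear": the shift along the tool's x, y, z in m, a list of three; "spin": the turn about the tool's z in rad. In form: [{"linear": [dx, dy, dz], "spin": spin}, ...]. A call has 1 to 12 rows; each row shifts and turns the commanded pose from where the row before left it, along the tool's axes as they then stand; what a row does not reach is not made up. A row lasts 1/12 s, in which the tool goes at most 41.7 mm and 7.16 degrees, less where a joint would pass 70% of its speed; a pose out of reach is approached as far as the arm can. A call is refused whole if a number of a shift passes 0.0417 or a number of a turn 0.125, either way. A call with a gripper value outside its range is refused whole. "gripper" is the finger opening in m, from 0 to 0.0878, set as the call begins (left out, the last holds). The fingers move at their own pace and stop on an object; the grip force is fixed at half the most. Time passes only in rows, so rows that do not move let the fingers close. It gives the time, the measured TCP pose, the force, the opening and the grip force at its end, in the units of the state.
- robot.get_state(): the state, without advancing time (a new reading comes with each control period).
- robot.capture(name): name is "scene" or "side" or "wrist"; returns a dict with "img" (384x512x3 uint8, blue, green, red), "K" (3x3 intrinsics, pixels), "R" (3x3) and "t" (3): a world point X has camera coordinates R X + t. Camera axes: x right, y down, z forward; pixel columns grow to the right and rows downward; lengths in m; the calibration is good to about 2 mm. A picture is of the moment at which its call begins. There is no depth.
- robot.finish_job(): hands the job in; it is judged then, once.
The state is a dict: "clock": time; "joint_positions": joint angles; "joint_velocities": joint speeds; "tau": joint torques, N m; "position": TCP position; "tool_rot": TCP orientation; "contact_force": force on the tool from outside, world axes, zero at the start; "torque": the same for the moment, N m; "width": finger opening in m; "gripper_force": force on a finger pad.
Only numpy, scipy, OpenCV 4.12 (cv2) and the standard library are available. Lean on these libraries where they do the work, as an engineer would, in place of code of your own. Each camera call takes 0.05 s, during which the arm holds its last target. There are 200 camera calls.

## Task

Clip the small white vial shelf onto the bench stand: take it by its blue divider, feel its four claws into the two upper rows of slots until its back lies against the uprights, then press it straight down until the orange sprung latch snaps out over its back rail. Feel and press gently, never pushing with more than about 20 N, leave the things beside the stand as they are, and let go of the locked shelf.

Things in the scene. Friction and masses are not known exactly. Their poses are not given: they have to be found in the camera images.
- shelf: White vial shelf, 95 mm wide (y), 83 mm deep (x from -38 to +45 mm), about 0.22 kg, standing on the lower edges of its two side plates. Origin on that lower level, under the middle of its blue divider; x points to its back, z up. Tray floor top at z = 90 mm, side walls and front lip up to 100 mm. The 4 mm thick back rail across the top of the back: x = 41 to 45, z = 109 to 113 mm.
- shelf_grip (a point): Where to grip the shelf: on the blue divider, 112 mm above the shelf's origin, 22 mm above the tray floor. The divider runs along the shelf's x (from 28 mm before to 26 mm behind this point), is 8 mm thick in y and reaches 12 mm above this point; 38 mm free to the side wall on either side.
- shelf_claws (a point): Middle of the shelf's back face, level with the undersides of the two lower shanks (24 mm above the shelf's origin). Four hooked claws, 5 mm thick, at y = +45 and -45 mm, reach 10.5 mm back from this face: shanks 11 mm tall, undersides at this height and 50 mm higher; behind each shank a toe hangs 20 mm below it (claw 31 mm tall in all), with a 5.5 mm gap between face and toe.
- stand: Fixed bench stand: dark base plate (170 x 114 x 11 mm), two posts, and clamped to them a frame of two slotted aluminium uprights, 206 mm tall, 30 mm wide, centred at y = +45 and -45 mm. Origin on the bench midway between them in the plane of their front faces; x points into the uprights, away from the shelf's side; z up. The hung shelf's axes are parallel to the stand's.
- stand_slots (a point): Midway between the uprights in their front plane, nominally level with the lower edges of the middle row of slots (84 mm up). Slots: 9 mm wide, 34 mm tall, web 4 mm thick, rows 50 mm apart, three rows, of which the shelf takes the upper two. The frame with slots and latch is clamped in long holes: its true height is up to 8 mm above or below nominal, not shown by this pose; feel for it.
- stand_seat (a point): Nominal place of the shelf's origin when locked (60 mm up; frame up to 8 mm higher or lower): a hard stop. To enter, hold the shelf 21.5 mm above the seat, come in along the stand's x (1.5 mm to spare above and below, 2 mm at the sides) until its back meets the uprights; if a claw meets metal (back still 10 mm off), back off and try higher or lower. Then straight down.
- latch (a joint): Orange sprung latch between the tops of the uprights: 20 mm wide nose, sloped above, flat below, 5 mm out from the front plane, nominally 174 to 189 mm up. 0 = out, positive = pushed back (m, at most 0.0075). The rail coming down pushes it back by 3 to 5 mm, which takes about 8 to 16 N of downward push; with the shelf on its seat it springs out to 0 over the rail.
- vial_blue: Small glass vial with blue cap, 12 mm across, 32 mm tall, standing beside the stand; origin at the middle of its underside.
- vial_black: Small glass vial with black cap, 12 mm across, 32 mm tall, standing beside the stand; origin at the middle of its underside.
- beaker: Small glass beaker, 53 mm across, 60 mm tall, standing beside the stand; origin at the middle of its underside.
- timer: White timer, 64 x 64 x 19 mm, lying beside the stand; origin at the middle of its underside.
- cabinet_knob (a point): Tip of the black knob (80 mm across) that sticks out 35 mm towards the robot from the white sampler cabinet, which stands behind the shelf's starting place; the cabinet's front is a wall, 0.35 m high, 35 mm behind this point. Carry the shelf past it on the robot's side or over it.

How it is judged:
By the outcome, as a careful person would: the job done as asked, in the order asked, and still so for the second after the job is handed in, with the robot touching nothing.
It also fails if it takes over 54 s, if anything falls off the work surface, if the arm or the gripper's body presses on something with over 40 N, if the wrist force passes 120 N, or if a joint passes its speed limit or range.

## Working session

There is one attempt and no reset: what is moved stays moved. The work goes in short steps, Python scripts to look and compute and a tool call to move; the robot and the scene stay as the last step left them, time stands still between calls to the robot, and variables do not carry over. Pictures are saved under pics/ and viewed, at most 11 in all, crops included, and the job is handed in when it is done.

Besides the shell and the picture viewer there is one more tool, called after ">>>" as name(argument=value, ...) on one line, values as JSON. jog_arm: Moves the arm, as the interface text tells. Its arguments: {"type":"object","properties":{"deltas":{"type":"array","items":{"type":"object","properties":{"linear":{"type":"array","items":{"type":"number"}},"spin":{"type":"number"}}}},"gripper":{"type":"number"}},"required":["deltas"]}

```bash
mkdir -p pics; ls; python3 - <<'E'
from workcell import robot
import cv2,numpy as np
s=robot.get_state();print(s)
for n in("scene","side","wrist"):
    c=robot.capture(n);cv2.imwrite(f"pics/{n}0.png",c["img"]);np.savez(f"pics/{n}0.npz",**c);print(n,c["K"].tolist(),(-c["R"].T@c["t"]).round(3),c["R"][2].round(2))
a=[cv2.imread(f"pics/{n}0.png") for n in("scene","side")]
E
```

```text
pics
{'clock': 0.0, 'joint_positions': array([-0.10809187,  0.47778074,  0.02232769,  1.55643451, -0.01150626,
        1.10928342, -0.08306296]), 'joint_velocities': array([-0.00130151, -0.00025656,  0.0005924 ,  0.00013473,  0.00093038,
        0.00064035, -0.00051188]), 'tau': array([-1.31144458e-03, -5.82851672e+01,  1.53386436e+00, -2.72606850e+01,
       -5.43364382e-02,  1.69422745e-02,  2.21527275e-04]), 'position': array([ 6.74406780e-01, -1.07758500e-05,  2.21701623e-01]), 'tool_rot': array([-3.13981859e+00,  1.20118684e-04,  1.57085503e+00]), 'contact_force': array([ 0.11466124, -0.56182925, -0.46234653]), 'torque': array([ 0.04454118, -0.03653841,  0.0052481 ]), 'gripper_force': 0.0, 'width': 0.08758737863554958}
scene [[417.6930566311332, 0.0, 258.7050554943868], [0.0, 417.6930566311332, 190.87811665767506], [0.0, 0.0, 1.0]] [-0.275 -0.58   0.827] [ 0.65  0.49 -0.58]
side [[398.1354172678012, 0.0, 249.87055232982203], [0.0, 398.1354172678012, 194.18140292809045], [0.0, 0.0, 1.0]] [0.072 0.641 0.68 ] [ 0.46 -0.68 -0.57]
wrist [[286.24733050440483, 0.0, 257.41444557603876], [0.0, 286.24733050440483, 190.27878106786383], [0.0, 0.0, 1.0]] [0.676 0.082 0.384] [-0.   -0.3  -0.95]
```

View pics/scene0.png

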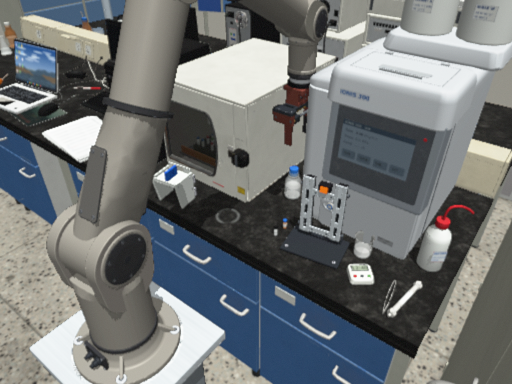

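View pics/side0.png

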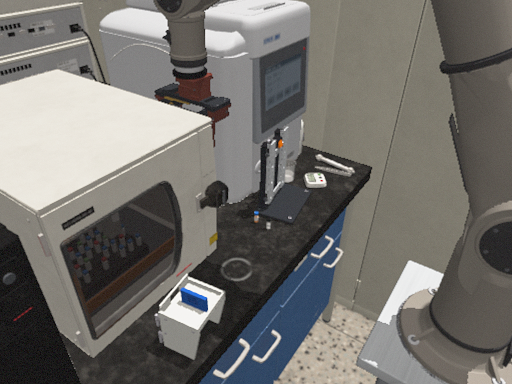

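The scene view shows the shelf at about (175,183) with its blue divider at (171,172), and the stand at (322,215) with its latch at (323,187). In the side view the divider is at (194,299) and the latch at (279,143). Next I'll zoom in and triangulate.

```bash
cat > h.py <<'E'
import numpy as np,cv2
def load(n):
    d=np.load(f"pics/{n}.npz");return {k:d[k] for k in d}
def P(c): return c["K"]@np.c_[c["R"],c["t"]]
def tri(c1,p1,c2,p2):
    X=cv2.triangulatePoints(P(c1),P(c2),np.float64(p1),np.float64(p2))[:,0];return X[:3]/X[3]
def plane(c,p,z):
    d=c["R"].T@np.linalg.inv(c["K"])@np.r_[p,1.];o=-c["R"].T@c["t"];return o+d*(z-o[2])/d[2]
def proj(c,X):
    q=P(c)@np.r_[X,1.];return q[:2]/q[2]
def mask(c,lo,hi):
    h=cv2.cvtColor(c["img"],cv2.COLOR_BGR2HSV);return cv2.inRange(h,np.array(lo),np.array(hi))
E
python3 - <<'E'
from h import *
S=load("scene0");D=load("side0")
def crop(c,x,y,w,h,s): return cv2.resize(c["img"][y:y+h,x:x+w],None,fx=s,fy=s,interpolation=cv2.INTER_CUBIC)
a=np.hstack([crop(S,140,155,80,60,5),crop(D,140,270,100,75,4)])
b=np.hstack([crop(S,270,170,100,75,4),crop(D,240,120,100,75,4)])
cv2.imwrite("pics/z0.png",np.vstack([a,b]))
for nm,lo,hi in(("blue",(105,150,60),(125,255,255)),("orange",(5,170,120),(18,255,255))):
  for c in(S,D):
    n,l,st,ce=cv2.connectedComponentsWithStats(mask(c,lo,hi))
    print(nm,[(st[i].tolist(),ce[i].round(1).tolist()) for i in range(1,n) if 8<st[i][4]<600])
E
```

```text
blue [([199, 0, 21, 11, 221], [209.2, 4.8]), ([82, 18, 5, 2, 9], [83.8, 18.6]), ([24, 45, 31, 11, 112], [36.5, 49.5]), ([6, 133, 8, 11, 18], [9.6, 138.4]), ([11, 134, 7, 4, 10], [13.5, 135.7]), ([15, 138, 6, 4, 11], [17.8, 139.0]), ([15, 142, 4, 7, 12], [16.5, 144.8]), ([19, 142, 6, 9, 19], [21.9, 146.4]), ([25, 143, 8, 14, 29], [28.5, 150.9]), ([0, 147, 4, 10, 17], [1.2, 152.1]), ([5, 152, 6, 6, 11], [7.2, 154.8]), ([0, 157, 16, 28, 146], [6.7, 171.0]), ([9, 158, 14, 7, 28], [15.7, 161.0]), ([32, 159, 5, 6, 11], [33.9, 161.4]), ([15, 165, 16, 23, 76], [21.9, 176.8]), ([70, 166, 7, 7, 11], [72.7, 169.3]), ([165, 166, 12, 14, 102], [170.4, 172.5]), ([290, 166, 9, 8, 59], [293.9, 169.2]), ([73, 174, 9, 18, 41], [77.0, 182.4]), ([7, 183, 15, 15, 75], [14.3, 190.0]), ([31, 182, 7, 8, 18], [33.3, 185.4]), ([24, 188, 26, 17, 103], [36.4, 196.1]), ([30, 199, 12, 17, 54], [36.5, 207.4]), ([41, 203, 12, 9, 31], [46.4, 207.2]), ([149, 211, 15, 24, 70], [155.9, 221.9]), ([43, 215, 6, 5, 17], [45.6, 216.9]), ([50, 216, 6, 7, 14], [52.4, 219.2]), ([141, 217, 6, 7, 15], [143.4, 220.6]), ([162, 218
[... 2623 characters left out ...]
 11, 40], [354.7, 350.9]), ([262, 349, 4, 5, 9], [263.0, 350.7]), ([291, 349, 4, 10, 18], [292.6, 353.8]), ([270, 350, 10, 9, 29], [273.9, 354.0]), ([265, 353, 6, 3, 9], [266.9, 353.7]), ([345, 353, 7, 5, 12], [348.4, 354.9]), ([358, 353, 3, 7, 9], [359.3, 356.1]), ([278, 356, 10, 22, 51], [282.6, 366.8]), ([279, 359, 27, 25, 146], [293.1, 373.3]), ([261, 360, 18, 24, 100], [270.3, 372.2]), ([323, 371, 9, 13, 35], [327.7, 376.2]), ([318, 379, 6, 5, 13], [320.5, 381.2]), ([329, 378, 12, 6, 29], [334.0, 381.2])]
blue [([254, 211, 5, 4, 15], [256.1, 212.5]), ([181, 288, 27, 23, 359], [193.9, 299.1])]
orange [([320, 186, 8, 8, 49], [323.3, 189.2])]
orange [([278, 140, 5, 8, 28], [279.8, 143.4])]
```

View pics/z0.png

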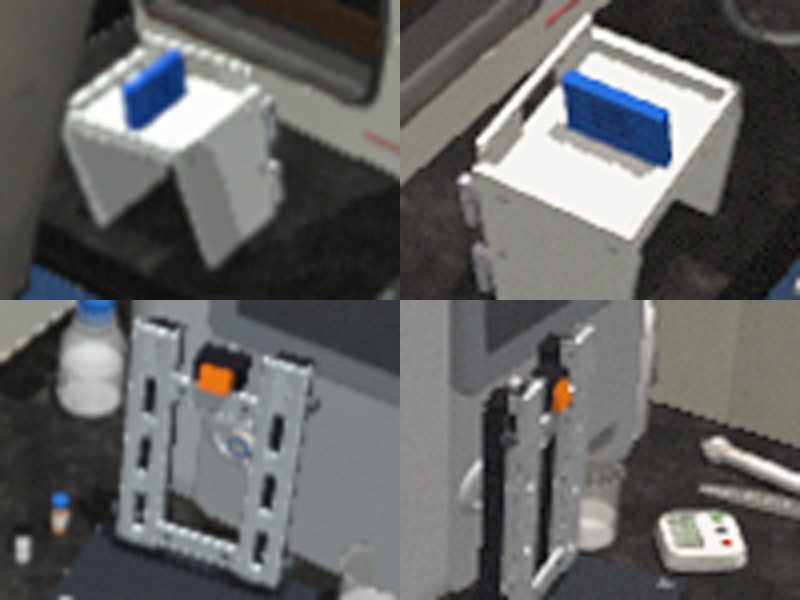

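View pics/wrist0.png

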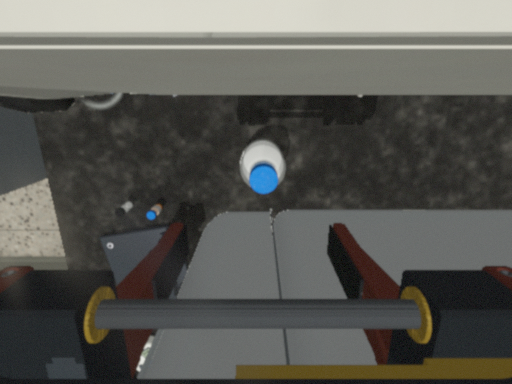

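The crops show:
- **Shelf:** the claws and back rail face the cabinet.
- **Divider:** its top edge runs from crop (122,90) to (183,50) in the scene view, and from (565,72) to (670,105) in the side view.
- **Stand:** the uprights' front faces the robot, with the orange latch on top between them.

The wrist view shows the vials and the stand's base corner at lower left.

```bash
python3 - <<'E'
from h import *
S=load("scene0");D=load("side0")
s1=lambda u,v:(140+u/5-.4,155+v/5-.4)
d1=lambda u,v:(140+(u-400)/4-.4,270+v/4-.4)
s2=lambda u,v:(270+u/4-.4,170+(v-300)/4-.4)
d2=lambda u,v:(240+(u-400)/4-.4,120+(v-300)/4-.4)
def r(n,a,b):
    X=tri(S,a,D,b);print(n,X.round(4),(proj(S,X)-a).round(1),(proj(D,X)-b).round(1));return X
b=r("div back top",s1(182,52),d1(567,73));f=r("div front top",s1(124,90),d1(668,106));print("yaw",np.arctan2(*(b-f)[1::-1]),np.linalg.norm(b-f))
for n,a,bb in(("front lip corner y-",s1(168,158),d1(738,85)),("front lip y+",s1(68,120),d1(632,240)),("back rail y-",s1(262,92),d1(590,22)),("back rail y+",s1(137,20),d1(480,145)),("front bottom y-",s1(212,268),d1(713,212))): r(n,a,bb)
r("latch",(323.3,189.2),(279.8,143.4))
r("L upright top outer",s2(137,322),d2(508,393))
r("R upright top inner",s2(276,357),d2(556,385))
r("R upright top outer",s2(311,363),d2(585,375))
r("L bottom",s2(120,532),d2(505,598))
r("cap blue",(284.5,219.7),(256.1,212.5))
for q in((120,532),(155,545),(235,575),(278,587)): print("scene bottom plane .011",plane(S,s2(*q),.011).round(4))
E
```

```text
div back top [0.4543 0.3015 0.1218] [-0.2  0.3] [-0.4 -0.7]
div front top [0.4001 0.2932 0.1262] [ 0. -0.] [0.1 0.1]
yaw 0.15235244307296805 0.055074522619138776
front lip corner y- [0.3936 0.2496 0.1002] [ 0.6 -0.7] [0.9 1.3]
front lip y+ [0.3867 0.3371 0.0921] [-0.2  0.2] [-0.3 -0.5]
back rail y- [0.4804 0.2578 0.0981] [ 0.2 -0.3] [0.4 0.6]
back rail y+ [0.4608 0.352  0.1211] [-0.7  0.9] [-1.3 -2. ]
front bottom y- [ 0.4144  0.2518 -0.0021] [-0.2  0.2] [-0.3 -0.4]
latch [ 0.5386 -0.1754  0.188 ] [-0.3  0.5] [-0.3 -0.5]
L upright top outer [ 0.5396 -0.1146  0.2112] [ 0.4 -0.7] [0.4 0.9]
R upright top inner [ 0.5644 -0.2006  0.1895] [-2.2  4.3] [-2.3 -4.7]
R upright top outer [ 0.5595 -0.226   0.1932] [-3.1  5.9] [-3.1 -6.3]
L bottom [ 0.5341 -0.1221  0.0434] [ 1.9 -3. ] [2.2 3.5]
cap blue [ 0.5338 -0.0627  0.0305] [-0.2  0.3] [-0.2 -0.4]
scene bottom plane .011 [ 0.5523 -0.1062  0.011 ]
scene bottom plane .011 [ 0.5557 -0.1346  0.011 ]
scene bottom plane .011 [ 0.563  -0.1977  0.011 ]
scene bottom plane .011 [ 0.5706 -0.2285  0.011 ]
```

```bash
python3 - <<'E'
from h import *
S=load("scene0");D=load("side0")
print("knob",tri(S,(236,157),D,(210,197)).round(3))
print("blue-bottle cap",plane(S,(293.9,169.2),.1).round(3))
print("shelf/cab edge",plane(D,(90,360),0).round(3),plane(D,(215,250),0).round(3))
E
```

```text
knob [0.533 0.118 0.183]
blue-bottle cap [0.692 0.012 0.1  ]
shelf/cab edge [0.554 0.455 0.   ] [0.552 0.09  0.   ]
```

>>> jog_arm(deltas=[{"linear": [-0.005, -0.03, -0.01]}, {"linear": [-0.005, -0.03, -0.01]}, {"linear": [-0.005, -0.03, -0.01]}, {"linear": [-0.005, -0.03, -0.01]}, {"linear": [-0.005, -0.03, -0.01]}, {"linear": [-0.005, -0.03, -0.01]}, {"linear": [-0.005, -0.03, -0.01]}], gripper=0.042)

```text
schema error: expected keys linear, spin
```

>>> jog_arm(deltas=[{"linear": [-0.005, -0.03, -0.01], "spin": 0}, {"linear": [-0.005, -0.03, -0.01], "spin": 0}, {"linear": [-0.005, -0.03, -0.01], "spin": 0}, {"linear": [-0.005, -0.03, -0.01], "spin": 0}, {"linear": [-0.005, -0.03, -0.01], "spin": -0.12}, {"linear": [0, -0.02, -0.01], "spin": -0.12}, {"linear": [0, -0.01, 0], "spin": -0.12}, {"linear": [0, 0, 0], "spin": -0.12}, {"linear": [0, 0, 0], "spin": -0.12}, {"linear": [0, 0, 0], "spin": -0.12}, {"linear": [0, 0, 0], "spin": -0.12}, {"linear": [0, 0, 0], "spin": -0.12}], gripper=0.042)

```text
clock: 1.15
position: [0.4952, -0.0298, 0.2825]
tool_rot: [-3.141, -0.0, 2.537]
contact_force: [-0.1, -0.5, 0.4]
width: 0.0421
gripper_force: 0.0
```

>>> jog_arm(deltas=[{"linear": [0, 0, 0], "spin": -0.12}, {"linear": [0, 0, 0], "spin": -0.12}, {"linear": [0, 0, 0], "spin": -0.12}, {"linear": [0, 0, 0], "spin": -0.12}, {"linear": [0, 0, 0], "spin": -0.12}, {"linear": [0, 0, 0], "spin": -0.12}, {"linear": [0, 0, 0], "spin": -0.05}, {"linear": [0, 0, 0], "spin": 0}, {"linear": [0, 0, 0], "spin": 0}])

```text
clock: 1.9
position: [0.4953, -0.0298, 0.2825]
tool_rot: [3.142, -0.0, -2.984]
contact_force: [-0.6, 0.2, 0.5]
width: 0.0417
gripper_force: 0.0
```

>>> jog_arm(deltas=[{"linear": [0.004, 0.033, 0], "spin": 0}, {"linear": [0.004, 0.033, 0], "spin": 0}, {"linear": [0.004, 0.033, 0], "spin": 0}, {"linear": [0.004, 0.033, 0], "spin": 0}, {"linear": [0.002, 0.033, 0], "spin": 0}, {"linear": [0, 0.033, 0], "spin": 0}, {"linear": [0, 0.034, 0], "spin": 0}, {"linear": [0, 0.034, 0.01], "spin": 0}, {"linear": [0, 0.034, 0.02], "spin": 0}, {"linear": [0, 0.034, 0.02], "spin": 0}, {"linear": [0, 0, 0.01], "spin": 0}, {"linear": [0, 0, 0], "spin": 0}])

```text
clock: 2.9
position: [0.4227, 0.2979, 0.2201]
tool_rot: [-3.14, -0.004, -2.98]
contact_force: [-0.5, -0.4, 0.3]
width: 0.0424
gripper_force: 0.0
```

```bash
python3 - <<'E'
from workcell import robot
import cv2,numpy as np
for n in("wrist","side"):
    c=robot.capture(n);np.savez(f"pics/{n}1.npz",**c);cv2.imwrite(f"pics/{n}1.png",c["img"])
s=robot.get_state();print(s["position"],s["tool_rot"],s["joint_positions"])
c=np.load("pics/wrist1.npz");print(-c["R"].T@c["t"],c["R"])
E
```

```text
[0.42495259 0.29609662 0.22251049] [-3.14053040e+00 -8.33296630e-04 -2.98411448e+00] [-0.38629634  0.24822639 -0.40080029  1.90466132  0.11375291  1.01188738
  0.89160884]
[0.34296551 0.28361549 0.38256346] [[-1.62257367e-01  9.86748385e-01 -4.12989798e-04]
 [ 9.42340240e-01  1.55079170e-01  2.96555768e-01]
 [ 2.92689972e-01  4.77291813e-02 -9.55015448e-01]]
```

View pics/wrist1.png

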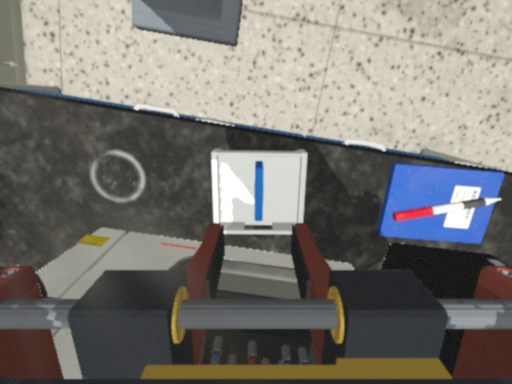

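The wrist view shows the shelf from above, with the divider nearly upright in the image from (259,162) to (258,221) and the rail at the bottom at (260,230). I'll measure both on their planes.

```bash
python3 - <<'E'
from h import *
c=load("wrist1");D=load("side0")
m=mask(c,(100,130,50),(128,255,255));m[:140]=0;m[240:]=0;m[:,:230]=0;m[:,290:]=0
x,y,w,h=cv2.boundingRect(m);print(x,y,w,h)
v=np.arange(y,y+h);
cen=np.array([np.nonzero(m[r])[0].mean() for r in v]);wid=(m>0).sum(1)[y:y+h];print(wid)
k=slice(3,-3);p=np.polyfit(v[k],cen[k],1)
for z in(.124,):
  A=plane(c,(np.polyval(p,y),y-.5),z);B=plane(c,(np.polyval(p,y+h-1),y+h-.5),z)
  d=B-A;print(A,B,"len",np.linalg.norm(d),"yaw",np.arctan2(d[1],d[0]),"mid",(A+B)/2)
# height check: width of walls
mw=mask(c,(0,0,150),(180,60,255))
for r in(165,185,205):
  xs=np.nonzero(mw[r,200:320])[0]+200;a=plane(c,(xs[0]-.5,r),.1);b=plane(c,(xs[-1]+.5,r),.1);print(r,xs[0],xs[-1],a.round(4),b.round(4),np.linalg.norm(a-b))
# two-view height: divider front end centre, wrist vs side
A2=tri(c,(np.polyval(p,y),y-.5),D,(206.7,296.2));print("tri front top",A2,proj(c,A2),proj(D,A2))
B2=tri(c,(np.polyval(p,y+h-1),y+h-.5),D,(182,288));print("tri back top",B2)
E
```

```text
255 162 8 58
[5 6 6 6 6 6 6 7 7 7 7 7 7 6 6 6 6 6 6 6 6 6 6 6 6 6 6 6 7 7 6 7 7 7 7 7 6
 6 6 6 6 6 6 6 6 6 6 6 6 6 6 6 7 6 6 6 7 6]
[0.39474845 0.29319437 0.124     ] [0.45156256 0.30222746 0.124     ] len 0.05752773692416951 yaw 0.15767393407626204 mid [0.4231555  0.29771092 0.124     ]
165 211 306 [0.411  0.2468 0.1   ] [0.3953 0.3421 0.1   ] 0.09657948248106776
185 212 304 [0.4316 0.2503 0.1   ] [0.4161 0.3446 0.1   ] 0.09557988302932245
205 213 303 [0.4532 0.2538 0.1   ] [0.4377 0.3481 0.1   ] 0.09558645707254756
tri front top [0.39645791 0.29460421 0.12941296] [259.93142625 164.79824356] [207.61580997 296.39268942]
tri back top [0.45153859 0.30208803 0.12225158]
```

>>> jog_arm(deltas=[{"linear": [-0.001, 0.002, 0.02], "spin": 0}, {"linear": [0, 0, 0.03], "spin": 0}, {"linear": [0, 0, 0.025], "spin": 0}, {"linear": [0, 0, 0.02], "spin": 0}, {"linear": [0, 0, 0.015], "spin": 0}, {"linear": [0, 0, 0.01], "spin": 0}, {"linear": [0, 0, 0.008], "spin": 0}, {"linear": [0, 0, 0], "spin": 0}, {"linear": [0, 0, 0], "spin": 0}])

```text
clock: 3.75
position: [0.4261, 0.2991, 0.0953]
tool_rot: [3.141, 0.001, -2.984]
contact_force: [-0.1, -0.5, 0.8]
width: 0.042
gripper_force: 0.0
```

>>> jog_arm(deltas=[{"linear": [0, 0, 0], "spin": 0}, {"linear": [0, 0, 0], "spin": 0}, {"linear": [0, 0, 0], "spin": 0}, {"linear": [0, 0, 0], "spin": 0}, {"linear": [0, 0, 0], "spin": 0}, {"linear": [0, 0, 0], "spin": 0}], gripper=0)

```text
clock: 4.25
position: [0.4255, 0.2994, 0.0948]
tool_rot: [3.141, 0.0, -2.982]
contact_force: [-0.3, 0.7, 2.2]
width: 0.0075
gripper_force: 30.0
```

>>> jog_arm(deltas=[{"linear": [0, 0, -0.01], "spin": 0}, {"linear": [0, 0, -0.02], "spin": 0}, {"linear": [0, 0, -0.03], "spin": 0}, {"linear": [0, 0, -0.03], "spin": 0}, {"linear": [0, 0, -0.03], "spin": 0}, {"linear": [0, 0, -0.03], "spin": 0}, {"linear": [0, 0, -0.03], "spin": 0}, {"linear": [0, 0, -0.03], "spin": 0}, {"linear": [0, 0, -0.02], "spin": 0}, {"linear": [0, 0, -0.01], "spin": 0}, {"linear": [0, 0, 0], "spin": 0}])

```text
clock: 5.17
position: [0.4258, 0.2999, 0.337]
tool_rot: [3.14, 0.003, -2.982]
contact_force: [-0.5, 0.5, -3.1]
width: 0.0078
gripper_force: 30.0
```

>>> jog_arm(deltas=[{"linear": [0.002, -0.015, 0], "spin": 0}, {"linear": [0.003, -0.03, 0], "spin": 0}, {"linear": [0.003, -0.035, 0], "spin": 0}, {"linear": [0.003, -0.035, 0], "spin": 0}, {"linear": [0.003, -0.035, 0], "spin": 0}, {"linear": [0.003, -0.035, 0], "spin": 0}, {"linear": [0.003, -0.035, 0], "spin": 0}, {"linear": [0.003, -0.035, 0], "spin": 0}, {"linear": [0.003, -0.035, 0], "spin": 0}, {"linear": [0.003, -0.025, 0], "spin": 0}, {"linear": [0.002, -0.013, 0], "spin": 0}, {"linear": [0, 0, 0], "spin": 0}])

```text
clock: 6.17
position: [0.4454, -0.0332, 0.3327]
tool_rot: [-3.141, -0.004, -2.988]
contact_force: [0.3, 0.5, -2.7]
width: 0.0079
gripper_force: 30.0
```

```bash
cat > cap.py <<'E'
from workcell import robot
import cv2,numpy as np,sys
for n in sys.argv[2:]:
    c=robot.capture(n);np.savez(f"pics/{n}{sys.argv[1]}.npz",**c);cv2.imwrite(f"pics/{n}{sys.argv[1]}.png",c["img"])
s=robot.get_state();print(s["clock"],s["position"].round(4),s["tool_rot"].round(4),s["contact_force"].round(1),s["width"],s["joint_positions"].round(2))
E
python3 cap.py 2 wrist scene
```

```text
6.2667 [ 0.4459 -0.0293  0.3332] [ 3.1408e+00 -2.7000e-03 -2.9831e+00] [-0.3 -0.1 -2.9] 0.007798730961672991 [ 0.03  0.   -0.1   1.91 -0.    1.23  1.66]
```

View pics/wrist2.png

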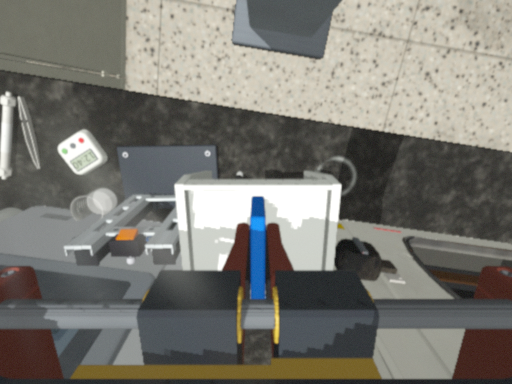

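The wrist view shows the stand at left: base front edge (118,147)–(217,147), latch (127,235), and upright tops at (80,250) and (165,245). The held shelf partly hides the right upright. I'll take a second view from the other side.

>>> jog_arm(deltas=[{"linear": [0.003, -0.012, 0], "spin": 0}, {"linear": [0.006, -0.025, 0], "spin": 0}, {"linear": [0.007, -0.032, 0], "spin": 0}, {"linear": [0.007, -0.032, 0], "spin": 0}, {"linear": [0.008, -0.033, 0], "spin": 0}, {"linear": [0.008, -0.033, 0], "spin": 0}, {"linear": [0.008, -0.033, 0], "spin": 0}, {"linear": [0.008, -0.033, 0], "spin": 0}, {"linear": [0.006, -0.028, 0], "spin": 0}, {"linear": [0.004, -0.02, 0], "spin": 0}, {"linear": [0.002, -0.012, 0], "spin": 0}, {"linear": [0, 0, 0], "spin": 0}])

```text
clock: 7.27
position: [0.4271, -0.3304, 0.3337]
tool_rot: [3.141, -0.001, -2.984]
contact_force: [-0.6, 0.8, -3.3]
width: 0.0077
gripper_force: 30.0
```

```bash
python3 cap.py 3 wrist scene side
python3 - <<'E'
import cv2,numpy as np
a=cv2.imread("pics/wrist2.png")[130:280,60:185];b=cv2.imread("pics/wrist3.png")[110:300,256:512]
a=cv2.resize(a,None,fx=3,fy=3,interpolation=2)[:450];b=cv2.resize(b,None,fx=1.65,fy=1.65,interpolation=2)
o=np.zeros((600,800,3),np.uint8);o[:a.shape[0],:a.shape[1]]=a;o[:b.shape[0],376:376+b.shape[1]]=b[:,:424];cv2.imwrite("pics/z3.png",o)
E
```

```text
7.4167 [ 0.4279 -0.3272  0.3342] [ 3.1401e+00 -2.0000e-04 -2.9796e+00] [ 1.   0.4 -3.2] 0.007668919427647241 [ 0.36  0.16  0.2   1.75 -0.03  1.24  2.3 ]
```

View pics/z3.png

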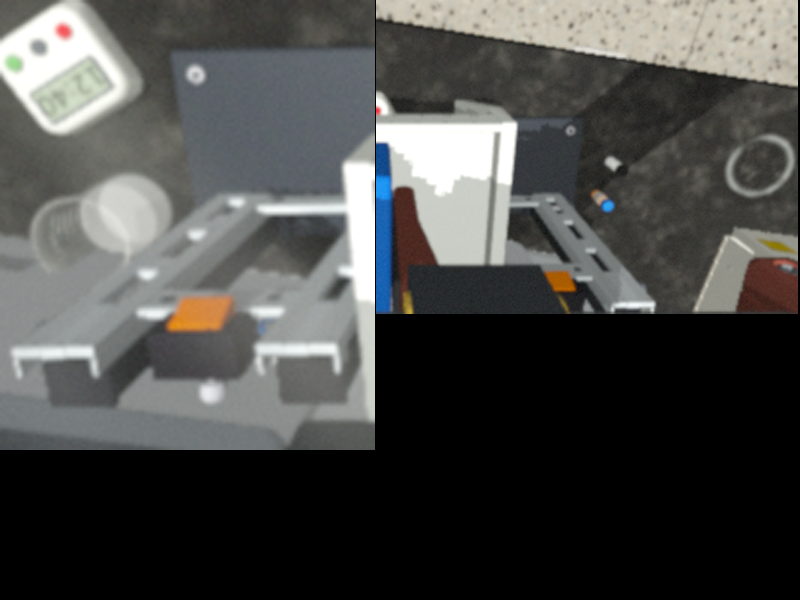

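The left crop clearly shows the upright top edges, (18..97,348) and (258..340,345). The slot lower ledges of the −y upright are at (237,202), (197,235) and (148,272). The right crop shows the +y upright top at (612..653,304) and the base corner at (582,118).

```bash
python3 - <<'E'
from h import *
W2=load("wrist2");W3=load("wrist3");S=load("scene0")
a=lambda u,v:np.array((60+(u-1)/3,130+(v-1)/3))
b=lambda u,v:np.array((256+(u-376-.3)/1.65,110+(v-.3)/1.65))
s2=lambda u,v:np.array((270+u/4-.4,170+(v-300)/4-.4))
def r(n,c,p,d,q):
    X=tri(c,p,d,q);print(n,X.round(4),(proj(c,X)-p).round(1),(proj(d,X)-q).round(1));return X
r("L top mid w2-w3",W2,a(299,345),W3,b(633,304))
r("L top mid w2-scene",W2,a(299,345),S,s2(158,322))
r("R top mid w2-scene",W2,a(57.5,348),S,s2(293,358))
oc=[]
for c in(W2,W3,S):
    m=mask(c,(5,150,100),(18,255,255));n,l,st,ce=cv2.connectedComponentsWithStats(m)
    i=[i for i in range(1,n) if st[i][4]>20];print([ (st[j].tolist(),ce[j].round(1).tolist()) for j in i])
for z in(.19,.195,.2,.205,.21,.215,.22):
    L=plane(W2,a(299,345),z);R=plane(W2,a(57.5,348),z);d=L-R;print(z,L.round(4),R.round(4),"dist",np.linalg.norm(d[:2]).round(4),"yaw",np.arctan2(-d[0],d[1]).round(4))
A=plane(W2,a(172,51),.011);B=plane(W3,b(582,118),.011);d=B-A;print("base",A.round(4),B.round(4),np.linalg.norm(d),np.arctan2(-d[0],d[1]),(A+B)/2)
A2=plane(W2,(217,147),.011);d=A2-A;print(A2,np.arctan2(-d[0],d[1]))
E
```

```text
L top mid w2-w3 [ 0.5324 -0.1306  0.2109] [-0.1  0.5] [ 0.1 -0.5]
L top mid w2-scene [ 0.5325 -0.1314  0.2176] [-2.8  3.5] [-0.7  0.5]
R top mid w2-scene [ 0.5516 -0.2202  0.2146] [-3.5  5.4] [-1.  1.]
[([116, 230, 20, 10, 162], [125.8, 234.6])]
[([358, 275, 19, 12, 172], [367.5, 280.4])]
[([6, 29, 8, 7, 35], [9.1, 32.1]), ([320, 186, 8, 8, 51], [323.5, 189.2])]
0.19 [ 0.544  -0.1367  0.19  ] [ 0.56   -0.2311  0.19  ] dist 0.0957 yaw 0.1681
0.195 [ 0.5411 -0.1353  0.195 ] [ 0.5568 -0.2281  0.195 ] dist 0.0941 yaw 0.1681
0.2 [ 0.5381 -0.1338  0.2   ] [ 0.5536 -0.225   0.2   ] dist 0.0926 yaw 0.1681
0.205 [ 0.5352 -0.1323  0.205 ] [ 0.5504 -0.222   0.205 ] dist 0.091 yaw 0.1681
0.21 [ 0.5323 -0.1308  0.21  ] [ 0.5472 -0.219   0.21  ] dist 0.0894 yaw 0.1681
0.215 [ 0.5294 -0.1294  0.215 ] [ 0.544 -0.216  0.215] dist 0.0878 yaw 0.1681
0.22 [ 0.5264 -0.1279  0.22  ] [ 0.5409 -0.213   0.22  ] dist 0.0863 yaw 0.1681
base [ 0.4746 -0.2699  0.011 ] [ 0.4466 -0.1085  0.011 ] 0.16384617060174964 0.17170477500335593 [ 0.46057361 -0.18922112  0.011     ]
[ 0.44912798 -0.10286198  0.011     ] 0.1511227186395767
```

```bash
python3 - <<'E'
from h import *
W2=load("wrist2")
a=lambda u,v:np.array((60+(u-1)/3,130+(v-1)/3))
yaw=.16;xs=np.array([np.cos(yaw),np.sin(yaw),0]);ys=np.array([-xs[1],xs[0],0])
T=np.array([.4459,-.0293,.3332]);print("TCP xs,ys",T@xs,T@ys)
# divider reference in same picture
m=mask(W2,(100,130,50),(128,255,255));m[:190]=0;m[240:]=0;m[:,:235]=0;m[:,285:]=0
for v in(200,205,210,215,220,225):
    u=np.nonzero(m[v])[0];X=plane(W2,((u[0]+u[-1])/2,v),T[2]+.0292);print(v,u[0],u[-1],"xs %.4f ys-TCP %.4f"%(X@xs-T@xs,(X-T)@ys))
mw=mask(W2,(0,0,140),(180,60,255))
for v in(190,205):
    u=np.nonzero(mw[v,165:350])[0]+165;A=plane(W2,(u[0]-.5,v),T[2]+.0052);B=plane(W2,(u[-1]+.5,v),T[2]+.0052);print(u[0],u[-1],(A-T)@ys,(B-T)@ys)
for z in(.206,.21):
  for p in((57.5,348),(299,345)):
    X=plane(W2,a(*p),z);print("top",z,"xs %.4f ys %.4f"%(X@xs,X@ys))
def onp(p,x0):
    d=W2["R"].T@np.linalg.inv(W2["K"])@np.r_[p,1.];o=-W2["R"].T@W2["t"];return o+d*(x0-o@xs)/(d@xs)
for x0 in(.504,.507,.510):
  for p in((237,202),(197,235),(148,272),(57.5,348),(201,313),(299,345)):
    X=onp(a(*p),x0);print(x0,p,"ys %.4f z %.4f"%(X@ys,X[2]))
E
```

```text
TCP xs,ys 0.4355366222033947 -0.09996574773219816
200 253 262 xs -0.0358 ys-TCP -0.0048
205 252 263 xs -0.0332 ys-TCP -0.0048
210 252 263 xs -0.0306 ys-TCP -0.0048
215 251 263 xs -0.0279 ys-TCP -0.0051
220 251 264 xs -0.0252 ys-TCP -0.0048
225 250 264 xs -0.0225 ys-TCP -0.0051
174 341 -0.05288586937157891 0.04336677019389375
175 339 -0.053150051618326324 0.04295015430338212
top 0.206 xs 0.5075 ys -0.3062
top 0.206 xs 0.5068 ys -0.2155
top 0.21 xs 0.5054 ys -0.3034
top 0.21 xs 0.5046 ys -0.2140
0.504 (237, 202) ys -0.3021 z 0.0451
0.504 (197, 235) ys -0.3016 z 0.0963
0.504 (148, 272) ys -0.3031 z 0.1424
0.504 (57.5, 348) ys -0.3016 z 0.2125
0.504 (201, 313) ys -0.2614 z 0.1841
0.504 (299, 345) ys -0.2135 z 0.2112
0.507 (237, 202) ys -0.3060 z 0.0361
0.507 (197, 235) ys -0.3056 z 0.0883
0.507 (148, 272) ys -0.3071 z 0.1354
0.507 (57.5, 348) ys -0.3055 z 0.2069
0.507 (201, 313) ys -0.2645 z 0.1779
0.507 (299, 345) ys -0.2157 z 0.2055
0.51 (237, 202) ys -0.3099 z 0.0272
0.51 (197, 235) ys -0.3095 z 0.0804
0.51 (148, 272) ys -0.3110 z 0.1284
0.51 (57.5, 348) ys -0.3095 z 0.2013
0.51 (201, 313) ys -0.2677 z 0.1717
0.51 (299, 345) ys -0.2179 z 0.1999
```

>>> jog_arm(deltas=[{"linear": [-0.003, 0.012, 0.01], "spin": 0}, {"linear": [-0.004, 0.018, 0.018], "spin": 0}, {"linear": [-0.004, 0.02, 0.02], "spin": 0}, {"linear": [-0.004, 0.02, 0.02], "spin": 0}, {"linear": [-0.004, 0.02, 0.02], "spin": 0}, {"linear": [-0.004, 0.018, 0.02], "spin": 0}, {"linear": [-0.004, 0.014, 0.02], "spin": 0}, {"linear": [-0.003, 0.008, 0.015], "spin": 0}, {"linear": [0, 0.002, 0.01], "spin": 0}, {"linear": [0, 0, 0], "spin": 0}, {"linear": [0, 0, 0], "spin": 0}, {"linear": [0, 0, 0], "spin": 0}])

```text
clock: 8.42
position: [0.4364, -0.1949, 0.1827]
tool_rot: [-3.141, 0.002, -2.983]
contact_force: [-0.4, 0.0, -3.1]
width: 0.0077
gripper_force: 30.0
```

```bash
python3 cap.py 4 wrist scene side
python3 - <<'E'
import cv2,numpy as np
f=lambda n,x,y,w,h,s:cv2.resize(cv2.imread(f"pics/{n}4.png")[y:y+h,x:x+w],None,fx=s,fy=s,interpolation=2)
t=np.hstack([f("scene",260,160,100,75,4),f("side",210,110,100,75,4)]);b=np.hstack([f("wrist",156,150,200,150,2),np.zeros((300,400,3),np.uint8)])
cv2.imwrite("pics/z4.png",np.vstack([t,b]))
E
```

```text
8.5667 [ 0.4363 -0.1951  0.1826] [-3.1407e+00  1.6000e-03 -2.9834e+00] [ 0.5 -0.6 -2.5] 0.00803534517972227 [ 0.21  0.2   0.09  2.06 -0.02  0.88  2.04]
```

View pics/z4.png

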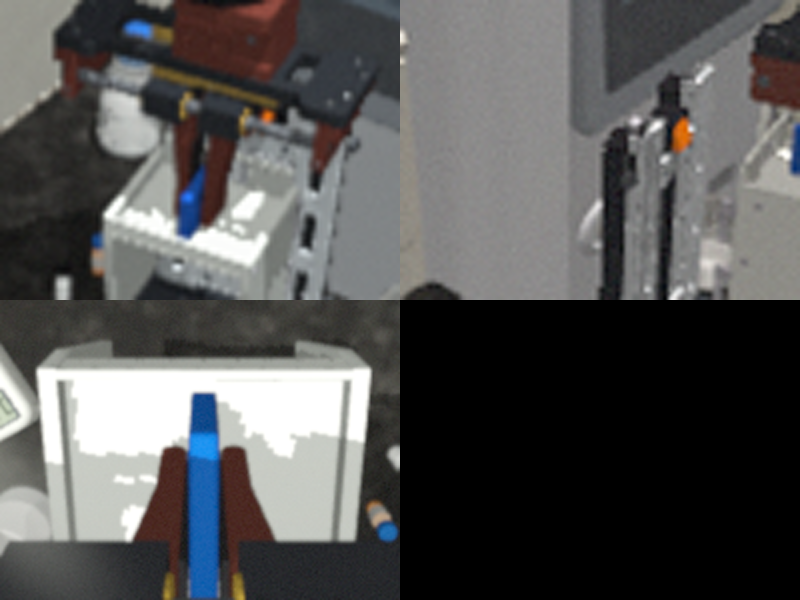

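The shelf now hangs in front of the stand, level and square to the uprights. I'll shift 3 mm sideways and feel inwards.

>>> jog_arm(deltas=[{"linear": [-0.008, 0.0015, 0], "spin": 0}, {"linear": [-0.012, 0.0015, 0], "spin": 0}, {"linear": [-0.012, 0, 0], "spin": 0}, {"linear": [-0.008, 0, 0], "spin": 0}, {"linear": [-0.004, 0, 0], "spin": 0}, {"linear": [0, 0, 0], "spin": 0}, {"linear": [0, 0, 0], "spin": 0}])

```text
clock: 9.15
position: [0.4787, -0.1843, 0.1813]
tool_rot: [3.141, -0.001, -2.982]
contact_force: [-0.1, 0.1, -3.3]
width: 0.0078
gripper_force: 30.0
```

>>> jog_arm(deltas=[{"linear": [-0.002, 0, 0], "spin": 0}, {"linear": [-0.002, 0, 0], "spin": 0}, {"linear": [0, 0, 0], "spin": 0}])

```text
clock: 9.4
position: [0.4829, -0.1838, 0.1817]
tool_rot: [-3.142, 0.0, -2.983]
contact_force: [-0.1, -0.7, -2.5]
width: 0.0078
gripper_force: 30.0
```

>>> jog_arm(deltas=[{"linear": [-0.0015, 0, 0], "spin": 0}, {"linear": [-0.0015, 0, 0], "spin": 0}, {"linear": [0, 0, 0], "spin": 0}])

```text
clock: 9.65
position: [0.4859, -0.1832, 0.1817]
tool_rot: [-3.142, 0.0, -2.982]
contact_force: [0.3, 0.1, -3.3]
width: 0.0081
gripper_force: 30.0
```

>>> jog_arm(deltas=[{"linear": [-0.0015, 0, 0], "spin": 0}, {"linear": [-0.0015, 0, 0], "spin": 0}, {"linear": [0, 0, 0], "spin": 0}])

```text
clock: 9.9
position: [0.489, -0.1827, 0.1817]
tool_rot: [-3.142, 0.0, -2.982]
contact_force: [-0.2, 0.0, -2.4]
width: 0.0081
gripper_force: 30.0
```

>>> jog_arm(deltas=[{"linear": [-0.0015, 0, 0], "spin": 0}, {"linear": [0, 0, 0], "spin": 0}])

```text
clock: 10.07
position: [0.4904, -0.1825, 0.1817]
tool_rot: [-3.142, 0.0, -2.982]
contact_force: [-0.2, -0.5, -2.7]
width: 0.0079
gripper_force: 30.0
```

>>> jog_arm(deltas=[{"linear": [-0.0015, 0, 0], "spin": 0}, {"linear": [0, 0, 0], "spin": 0}])

```text
clock: 10.23
position: [0.4915, -0.1823, 0.1816]
tool_rot: [3.142, -0.001, -2.982]
contact_force: [-0.3, 0.8, -2.8]
width: 0.0077
gripper_force: 30.0
```

>>> jog_arm(deltas=[{"linear": [-0.0015, 0, 0], "spin": 0}, {"linear": [0, 0, 0], "spin": 0}])

```text
clock: 10.4
position: [0.4917, -0.1824, 0.1813]
tool_rot: [3.141, -0.003, -2.982]
contact_force: [-5.1, -0.9, -0.1]
width: 0.0077
gripper_force: 30.0
```

>>> jog_arm(deltas=[{"linear": [-0.0015, 0, 0], "spin": 0}, {"linear": [0, 0, 0], "spin": 0}])

```text
clock: 10.57
position: [0.4919, -0.1824, 0.181]
tool_rot: [3.141, -0.005, -2.983]
contact_force: [-7.9, -2.7, 0.7]
width: 0.0081
gripper_force: 30.0
```

>>> jog_arm(deltas=[{"linear": [-0.0015, 0, 0], "spin": 0}, {"linear": [0, 0, 0], "spin": 0}])

```text
clock: 10.73
position: [0.4921, -0.1825, 0.1807]
tool_rot: [3.14, -0.008, -2.983]
contact_force: [-10.7, -2.5, 1.8]
width: 0.008
gripper_force: 30.1
```

>>> jog_arm(deltas=[{"linear": [-0.0015, 0, 0], "spin": 0}, {"linear": [0, 0, 0], "spin": 0}])

```text
clock: 10.9
position: [0.4921, -0.1825, 0.1805]
tool_rot: [3.14, -0.011, -2.984]
contact_force: [-14.9, -2.9, 5.5]
width: 0.0078
gripper_force: 30.1
```

>>> jog_arm(deltas=[{"linear": [0.002, 0, 0], "spin": 0}, {"linear": [0.002, 0, 0], "spin": 0}, {"linear": [0, 0, 0], "spin": 0}])

```text
clock: 11.15
position: [0.4917, -0.1823, 0.1809]
tool_rot: [3.141, -0.003, -2.983]
contact_force: [-4.2, -0.2, -5.6]
width: 0.0078
gripper_force: 30.0
```

```bash
python3 cap.py 5 side scene
python3 - <<'E'
import cv2,numpy as np
f=lambda n,x,y,w,h,s:cv2.resize(cv2.imread(f"pics/{n}5.png")[y:y+h,x:x+w],None,fx=s,fy=s,interpolation=2)
cv2.imwrite("pics/z5.png",np.hstack([f("scene",285,160,80,100,5),f("side",235,110,80,100,5)]))
E
```

```text
11.25 [ 0.4918 -0.1823  0.1809] [ 3.141  -0.0037 -2.9825] [-5.5 -1.8 -3.9] 0.00810272218705362 [ 0.17  0.28  0.08  1.96 -0.03  0.91  1.99]
```

View pics/z5.png

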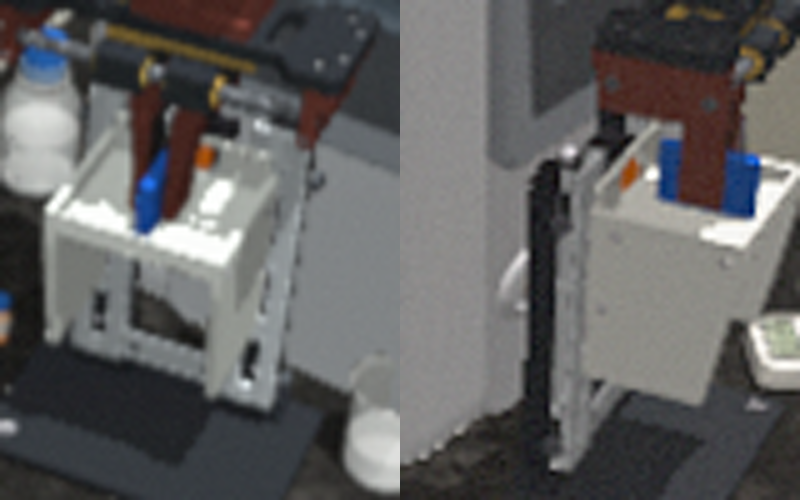

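The side view shows the shelf's back edge against the upright with no claws visible between them (crop x≈590), so the claws are in the slots. Now I'll press straight down gently.

>>> jog_arm(deltas=[{"linear": [0.001, 0, 0.0015], "spin": 0}, {"linear": [0, 0, 0.0015], "spin": 0}, {"linear": [0, 0, 0], "spin": 0}])

```text
clock: 11.5
position: [0.4916, -0.1823, 0.1785]
tool_rot: [3.141, -0.002, -2.983]
contact_force: [-5.9, -0.3, -0.0]
width: 0.0079
gripper_force: 30.0
```

>>> jog_arm(deltas=[{"linear": [0, 0, 0.0015], "spin": 0}, {"linear": [0, 0, 0.0015], "spin": 0}, {"linear": [0, 0, 0], "spin": 0}])

```text
clock: 11.75
position: [0.4916, -0.1825, 0.1757]
tool_rot: [3.141, -0.002, -2.983]
contact_force: [-7.6, -0.9, 1.5]
width: 0.0079
gripper_force: 30.0
```

>>> jog_arm(deltas=[{"linear": [0, 0, 0.0015], "spin": 0}, {"linear": [0, 0, 0.0015], "spin": 0}, {"linear": [0, 0, 0], "spin": 0}])

```text
clock: 12.0
position: [0.4917, -0.1826, 0.1728]
tool_rot: [3.141, -0.002, -2.983]
contact_force: [-6.2, -1.2, 1.8]
width: 0.0079
gripper_force: 30.0
```

>>> jog_arm(deltas=[{"linear": [0, 0, 0.0015], "spin": 0}, {"linear": [0, 0, 0.0015], "spin": 0}, {"linear": [0, 0, 0], "spin": 0}])

```text
clock: 12.25
position: [0.4917, -0.1827, 0.1699]
tool_rot: [3.142, -0.002, -2.983]
contact_force: [-6.5, -1.5, 2.5]
width: 0.0078
gripper_force: 30.0
```

>>> jog_arm(deltas=[{"linear": [0, 0, 0.0015], "spin": 0}, {"linear": [0, 0, 0.001], "spin": 0}, {"linear": [0, 0, 0], "spin": 0}])

```text
clock: 12.5
position: [0.4916, -0.1828, 0.1675]
tool_rot: [3.142, -0.002, -2.983]
contact_force: [-7.0, -0.8, 3.6]
width: 0.0078
gripper_force: 30.0
```

>>> jog_arm(deltas=[{"linear": [0, 0, 0.0015], "spin": 0}, {"linear": [0, 0, 0], "spin": 0}])

```text
clock: 12.67
position: [0.4914, -0.1827, 0.1655]
tool_rot: [3.141, -0.002, -2.983]
contact_force: [-6.7, -1.0, -0.7]
width: 0.0078
gripper_force: 30.0
```

>>> jog_arm(deltas=[{"linear": [0, 0, 0.0015], "spin": 0}, {"linear": [0, 0, 0], "spin": 0}])

```text
clock: 12.83
position: [0.4914, -0.1826, 0.1639]
tool_rot: [3.141, -0.002, -2.983]
contact_force: [-6.9, -1.5, -0.9]
width: 0.0079
gripper_force: 30.0
```

>>> jog_arm(deltas=[{"linear": [0, 0, 0.0015], "spin": 0}, {"linear": [0, 0, 0], "spin": 0}])

```text
clock: 13.0
position: [0.4917, -0.1824, 0.1622]
tool_rot: [3.141, -0.002, -2.983]
contact_force: [-4.1, -3.1, -4.9]
width: 0.0077
gripper_force: 30.0
```

>>> jog_arm(deltas=[{"linear": [0, 0, 0.0015], "spin": 0}, {"linear": [0, 0, 0], "spin": 0}])

```text
clock: 13.17
position: [0.4919, -0.1824, 0.1611]
tool_rot: [3.142, -0.002, -2.982]
contact_force: [-6.0, -2.2, -1.1]
width: 0.0077
gripper_force: 30.0
```

>>> jog_arm(deltas=[{"linear": [0, 0, 0.0015], "spin": 0}, {"linear": [0, 0, 0], "spin": 0}])

```text
clock: 13.33
position: [0.4919, -0.1825, 0.1608]
tool_rot: [3.141, -0.001, -2.982]
contact_force: [-10.8, 0.9, 10.5]
width: 0.0078
gripper_force: 30.0
```

```bash
python3 cap.py 6 side scene
python3 - <<'E'
import cv2,numpy as np
f=lambda n,x,y,w,h,s:cv2.resize(cv2.imread(f"pics/{n}6.png")[y:y+h,x:x+w],None,fx=s,fy=s,interpolation=2)
cv2.imwrite("pics/z6.png",np.hstack([f("scene",285,160,80,100,5),f("side",235,110,80,100,5)]))
E
```

```text
13.4333 [ 0.4919 -0.1825  0.1608] [ 3.1416e+00 -1.2000e-03 -2.9824e+00] [-11.   -0.2  10.6] 0.007745651560469223 [ 0.17  0.3   0.08  1.98 -0.03  0.86  1.99]
```

View pics/z6.png

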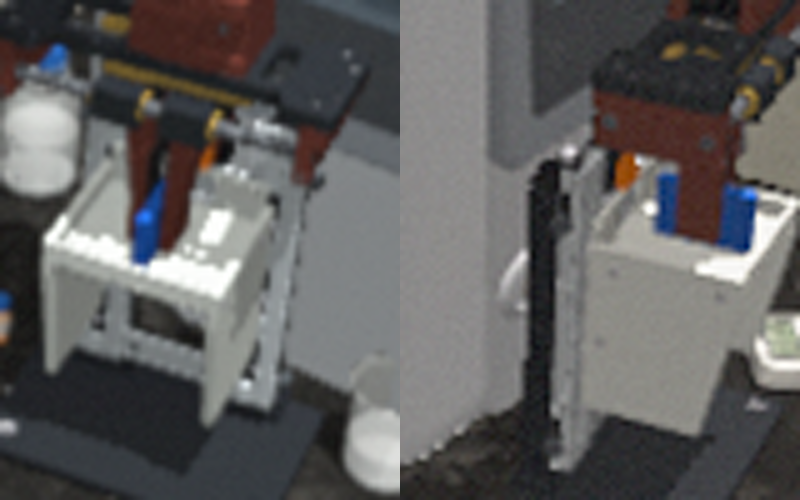

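The rail now lies below the orange nose in both views (side crop (627,170)), and the shelf has met a hard stop at 10 N. I'll ease the sideways pressure, press slightly more, and then check the latch for movement.

>>> jog_arm(deltas=[{"linear": [0.0015, 0, 0], "spin": 0}, {"linear": [0, 0, 0], "spin": 0}])

```text
clock: 13.6
position: [0.4918, -0.1825, 0.1608]
tool_rot: [-3.141, 0.002, -2.982]
contact_force: [-5.3, -0.2, 6.5]
width: 0.008
gripper_force: 30.0
```

>>> jog_arm(deltas=[{"linear": [0.001, 0, 0.0005], "spin": 0}, {"linear": [0, 0, 0], "spin": 0}])

```text
clock: 13.77
position: [0.4916, -0.1826, 0.1607]
tool_rot: [-3.141, 0.003, -2.982]
contact_force: [-5.0, -0.5, 8.3]
width: 0.0081
gripper_force: 30.0
```

```bash
python3 cap.py 7 side scene
python3 - <<'E'
from h import *
for k in(0,5,6,7):
  for n in("scene","side"):
    c=load(f"{n}{k}");m=mask(c,(5,150,100),(18,255,255));m[:150 if n=="scene" else 130]=0;m[200:]=0;m[:,:260]=0 if n=="scene" else m[:,:260]
    q,l,st,ce=cv2.connectedComponentsWithStats(m)
    print(k,n,[(st[j].tolist(),ce[j].round(1).tolist()) for j in range(1,q) if st[j][4]>6 and st[j][0]>250])
E
```

```text
13.8667 [ 0.4916 -0.1825  0.1607] [-3.1408e+00  2.9000e-03 -2.9817e+00] [-5.1  0.3  7.3] 0.007740432135744401 [ 0.17  0.3   0.08  1.98 -0.03  0.86  2.  ]
0 scene [([320, 186, 8, 8, 51], [323.5, 189.2])]
0 side [([278, 139, 5, 9, 33], [279.8, 143.2])]
5 scene [([324, 189, 4, 4, 12], [325.3, 190.8])]
5 side [([279, 142, 4, 5, 10], [280.5, 144.1])]
6 scene [([325, 189, 3, 5, 10], [326.1, 191.1])]
6 side [([278, 140, 5, 8, 24], [279.7, 143.5])]
7 scene [([325, 190, 3, 4, 9], [326.0, 191.3])]
7 side [([278, 140, 5, 8, 25], [279.6, 143.5])]
```

The latch in the side view is back at its starting pixels (279.6,143.5). I'll check the lock with a gentle upward tug.

>>> jog_arm(deltas=[{"linear": [0, 0, -0.001], "spin": 0}, {"linear": [0, 0, -0.001], "spin": 0}, {"linear": [0, 0, 0], "spin": 0}])

```text
clock: 14.12
position: [0.4912, -0.1823, 0.1615]
tool_rot: [-3.141, 0.002, -2.982]
contact_force: [0.2, -0.8, -3.5]
width: 0.0079
gripper_force: 30.0
```

>>> jog_arm(deltas=[{"linear": [0, 0, -0.001], "spin": 0}, {"linear": [0, 0, 0], "spin": 0}])

```text
clock: 14.28
position: [0.4908, -0.1823, 0.1619]
tool_rot: [-3.141, 0.001, -2.982]
contact_force: [2.5, -0.1, -6.0]
width: 0.0079
gripper_force: 30.0
```

>>> jog_arm(deltas=[{"linear": [0, 0, -0.001], "spin": 0}, {"linear": [0, 0, 0], "spin": 0}])

```text
clock: 14.45
position: [0.4907, -0.1823, 0.1622]
tool_rot: [-3.141, 0.001, -2.982]
contact_force: [7.1, -1.0, -14.8]
width: 0.0082
gripper_force: 30.0
```

>>> jog_arm(deltas=[{"linear": [0, 0, 0.001], "spin": 0}, {"linear": [0, 0, 0.001], "spin": 0}, {"linear": [0, 0, 0.001], "spin": 0}, {"linear": [0, 0, 0], "spin": 0}])

```text
clock: 14.78
position: [0.4907, -0.1825, 0.1608]
tool_rot: [-3.141, 0.001, -2.982]
contact_force: [1.3, 1.1, -0.8]
width: 0.0079
gripper_force: 30.0
```

The lock holds against a 12 N tug and the shelf is back on its seat. Releasing and retreating straight up.

>>> jog_arm(deltas=[{"linear": [0, 0, 0], "spin": 0}, {"linear": [0, 0, 0], "spin": 0}, {"linear": [0, 0, 0], "spin": 0}, {"linear": [0, 0, 0], "spin": 0}, {"linear": [0, 0, 0], "spin": 0}, {"linear": [0, 0, 0], "spin": 0}], gripper=0.036)

```text
clock: 15.28
position: [0.49, -0.1826, 0.1602]
tool_rot: [3.142, -0.0, -2.983]
contact_force: [-0.1, 0.1, -0.1]
width: 0.0361
gripper_force: 0.0
```

>>> jog_arm(deltas=[{"linear": [0, 0, -0.005], "spin": 0}, {"linear": [0, 0, -0.01], "spin": 0}, {"linear": [0, 0, -0.015], "spin": 0}, {"linear": [0, 0, -0.02], "spin": 0}, {"linear": [0, 0, -0.02], "spin": 0}, {"linear": [0, 0, -0.02], "spin": 0}, {"linear": [0, 0, -0.02], "spin": 0}, {"linear": [0, 0, -0.02], "spin": 0}, {"linear": [0, 0, -0.01], "spin": 0}, {"linear": [0, 0, 0], "spin": 0}, {"linear": [0, 0, 0], "spin": 0}, {"linear": [0, 0, 0], "spin": 0}])

```text
clock: 16.28
position: [0.4895, -0.1823, 0.2991]
tool_rot: [3.141, -0.002, -2.982]
contact_force: [-0.2, 0.1, -0.9]
width: 0.0362
gripper_force: 0.0
```

```bash
python3 cap.py 8 side scene
python3 - <<'E'
import cv2,numpy as np
f=lambda n,x,y,w,h,s:cv2.resize(cv2.imread(f"pics/{n}8.png")[y:y+h,x:x+w],None,fx=s,fy=s,interpolation=2)
cv2.imwrite("pics/z8.png",np.hstack([f("scene",275,165,100,120,4),f("side",235,110,100,120,4)]))
E
```

```text
16.3833 [ 0.4894 -0.1824  0.2989] [ 3.1407e+00 -2.2000e-03 -2.9824e+00] [ 0.3 -1.   0.1] 0.03635068725371696 [ 0.16  0.16  0.09  1.83 -0.01  1.16  1.98]
```

View pics/z8.png

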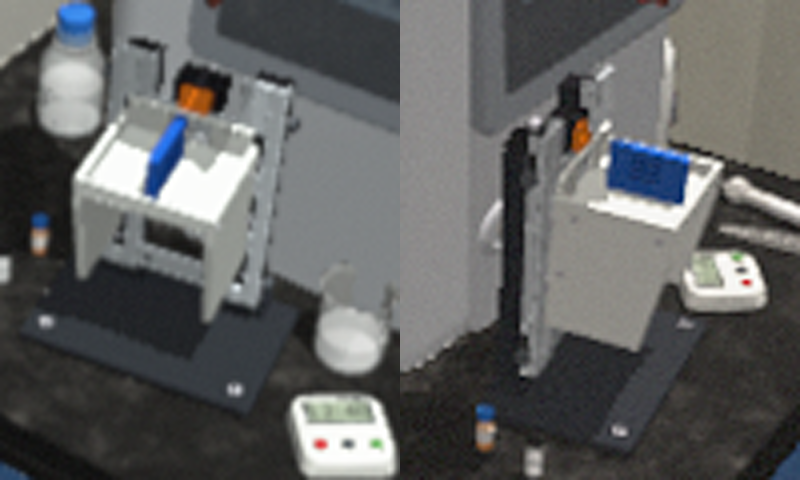

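The shelf hangs square against the uprights with the latch out over the rail at scene crop (195,97). The vials, beaker and timer haven't moved, and the gripper is clear.

```bash
python3 -c "
from workcell import robot
print(robot.finish_job())"
```

```text
the job is handed in; nothing more can be done
None
```

The shelf is seated and latched on the stand and has been let go. The latch held against a 12 N upward tug, pushes stayed under about 20 N, nothing beside the stand was disturbed, and I handed the job in at about 16.4 s.

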